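# Shut the amber cover and hold the filter lever at the third click

### The arm

A 6-joint arm with a two-finger parallel gripper is mounted at the origin on the work surface. World frame = base frame: x ahead of the robot, y to its left, z up, the work surface at z = 0. Lengths are in m, angles in rad, forces in N, time in s.
With the tool pointing down it reaches from about 0.3 to 0.825 m from the base axis. Payload 5.4 kg.
Tool frame: the origin (TCP) lies midway between the tips of the shut fingers; the grasp point (between the pads) lies 19 mm behind it; z points along the fingers, y is the line along which they close (so a half turn about z gives the same grasp; the last joint's range is limited). The gripper opens to 92 mm and grips with 3 to 60 N. Pads are 20 mm wide; open, the fingers measure 128 mm over their backs; the gripper's body (75 mm by 189 mm) begins 69 mm behind the grasp point.
Start: joints at [1.006, 0.158, 1.597, -0, 1.386, -0.21], TCP at [0.2, 0.539, 0.215] pointing down, gripper open.
Joint ranges: [-2.91, 2.91], [-0.94, 2.29], [0.18, 2.7], [-1.29, 4.43], [0.17, 2.64], [-3, 3]. Speed limits (rad/s): [2.57, 2.57, 3.14, 3.14, 3.14, 3.14].

### API

Orientations are given as a unit quaternion [x, y, z, w].
In Python, from workcell import manip gives the robot as it stands. The module is installed in compiled form; this text tells all that it offers.
- The arm moves only by the tool jog_arm, never from a script. Its argument "rows" is a list of rows, each a list of 3 entries, a list of its own where there are three numbers: the shift along the tool's x, y, z in mm, then the turn, a rotation vector about the tool's x, y, z in degrees, then the closure in counts, from 0 (fully open) to 255 (shut). A call has exactly 10 rows; each row shifts and turns the commanded pose from where the row before left it, along the tool's axes as they then stand; what a row does not reach is not made up. A row lasts 1/12 s, in which the tool goes at most 41.7 mm and 7.16 degrees, less where a joint would pass 70% of its speed; a pose out of reach is approached as far as the arm can. A call is refused whole if a number of a shift passes 41.7 or a number of a turn 7.16, either way. A call with a gripper value outside its range is refused whole. The fingers move at their own pace and stop on an object; "grip_force" is the grip in N (left out, the last holds). Time passes only in rows, so rows that do not move let the fingers close, or fill a call up. It gives the time, the measured TCP pose, the force and the opening at its end, in the units of the state.
- manip.observe(): the state, without advancing time (a new reading comes with each control period).
- manip.get_image(name): name is "scene" or "side" or "wrist"; returns a dict with "img" (400x640x3 uint8, red, green, blue), "camera_matrix" (3x3 intrinsics, pixels), "distortion" ([k1, k2, p1, p2, k3] as OpenCV has them; the pictures are not rectified), "R" (3x3) and "t" (3): a world point X has camera coordinates R X + t; the wrist camera has in their place "tool_from_camera" (4x4, takes a point from camera to tool coordinates, whose origin is the TCP and whose axes are the flange's). Camera axes: x right, y down, z forward; pixel columns grow to the right and rows downward; lengths in m; the calibration is good to about 2 mm. A picture is of the moment at which its call begins: read the wrist's pose just before it. There is no depth.
- manip.job_done(): hands the job in, once; it reports no verdict.
The state is a dict: "clock": time; "joint_pos": joint angles; "dq": joint speeds; "joint_torque": joint torques, N m; "position": TCP position; "tcp_rot": TCP orientation; "wrist_force": force on the tool from outside, world axes, zero at the start; "torque": the same for the moment, N m; "width": finger opening in m.
Only numpy, scipy, OpenCV 4.12 (cv2) and the standard library are available. Lean on these libraries where they do the work, as an engineer would, in place of code of your own. Each camera call takes 0.05 s, during which the arm holds its last target. There are 200 camera calls.

### The job

The specimen in the fluorescence base is about to be photographed. First slide the amber cover fully shut over the specimen well, and only then swing the red-knobbed filter lever forward from its rest, counting the clicks by feel: stop in the third click, never running on over the fourth. The lever springs back if it is let go, so finish while still holding it in the third click, and leave everything else on the bench where it is.

Things in the scene. Friction and masses are not known exactly. Their poses are not given: they have to be found in the camera images.
- base: Fluorescence base of a stereo microscope, fixed to the bench: white box 220 (x) x 310 (y) x 65 mm high, black top. Origin under its centre; +x points to the back, away from the robot, +y to its left seen from the robot, z up. Right half (y below 0): specimen well, 84 x 92 mm, and the sliding cover between two rails (79 mm high). Left half: filter lever, lamp head.
- cover (a joint): Position of the amber cover in m: 0 = fully shut over the well, against its stop; grows to 0.095 as it is drawn open along the base's -x. Shut it by moving it along the base's +x. Friction about 1.5 N, no spring; it stays where it is left. Starts 0.05 to 0.095 open.
- cover_grip (a point): Middle of the black grip bar on the amber cover (plate 106 x 122 x 4 mm, top 73 mm above the bench). The bar is 12 mm thick along the base's x, 50 mm long along y, and spans 73 to 97 mm above the bench; this point is on its centre line, 87 mm above the bench. In the base's frame it stays at y -70 and goes from x -85 (fully open) to x +10 (shut). Axes as the base's.
- filter_lever (a joint): Angle of the filter lever, rad, growing as it is swung forward: clockwise seen from above, the knob going towards the base's +y. 0 = end stop; rests at 0.01 to 0.11. A spring plunger under the arm rides over five steel pins, topping them at 0.22, 0.42, 0.62, 0.82, 1.02. Each pin passed is a click: the notches behind them are at 0.32 (first click), 0.52 (second), 0.72 (third), 0.92, 1.12.
- lever_knob (a point): Middle of the red knob on the filter lever: upright cylinder, 18 mm in diameter, turning freely on its stud, 88 to 124 mm above the bench, on the end of a flat arm 12 mm wide (top 88 mm above the bench). This point is on the knob's axis, 109 mm above the bench, 90 mm from the pivot axis.
- lever_pivot (a point): Vertical pivot axis of the filter lever, at x -20, y +80 of the base, 109 mm above the bench (knob height). Axes as the base's. The arm points from here towards the robot: with the lever at 0, 0.6 rad off the base's -x towards its -y; at 0.6, along -x; at 0.72, 0.12 rad off -x towards +y.
- click_pins (a point): The third of the five steel pins, 50 mm from the pivot, 78 mm high. Feel at the knob, pushed slowly: force jumps up 3 N where the plunger meets a pin (0.08 rad before its top), falls steadily by about 5 N until 0.08 past the top, then comes up 3 N in the notch. The return spring adds 0.8 N m/rad (9 N per rad at the knob; none at rest, 6 N in the third click) and drives the lever back if let go.
- lamp_head (a point): Top of the white lamp head with black fins, fixed on the base behind the lever: 73 mm (x) by 60 mm (y), 146 mm above the bench. This point is the middle of its top. Keep clear.
- petri_dish: Glass dish 90 mm across, 16 mm high with a white disc, loose in front of the base; origin under its centre. Not to be disturbed.
- tweezers: Steel tweezers 130 mm long, 8 mm high, lying loose in front of the base; origin near the middle of the underside, x along the length. Not to be disturbed.
- dropper: Amber dropper bottle 32 mm in diameter, 75 mm high, loose at the right of the base; origin under its centre. Not to be disturbed.
- slide_box: Blue box 85 x 100 x 35 mm, loose at the left of the base; origin under its centre. Not to be disturbed.
- screwdriver: Yellow screwdriver 150 mm long lying loose at the left of the base; x along its length. Not to be disturbed.
- pen_cup: Clear cup 76 mm in diameter, 95 mm high, with pens standing in it up to 160 mm high, loose at the side of the bench; origin under its centre. Not to be disturbed.
- swab_jar: Glass jar 68 mm in diameter, 85 mm high, loose at the side of the bench; origin under its centre. Not to be disturbed.
- mouse: Black computer mouse 102 x 60 x 32 mm, loose at the right; origin under its centre. Not to be disturbed.

How it is judged:
By the outcome, as a careful person would: the job done as asked, in the order asked, and still so for the second after the job is handed in, while the arm keeps its last pose, push and grip.
It also fails if it takes over 64 s, if anything falls off the work surface, if the arm or the gripper's body presses on something with over 40 N, if the wrist force passes 120 N, or if a joint passes its speed limit or range.

## Working session

There is one attempt and no reset: what is moved stays moved. The work goes in short steps, Python scripts to look and compute and a tool call to move; the robot and the scene stay as the last step left them, time stands still between calls to the robot, and variables do not carry over. Pictures are saved under pics/ and viewed, on a budget of 10 in all, crops included, one or two more only if the job needs it, and the job is handed in when it is done.

Besides the shell and the picture viewer there is one more tool, called after "Emit:" by a JSON object that holds its "fn" and its "kwargs". jog_arm: Moves the arm, as the interface text tells. Its arguments: {"type":"object","properties":{"rows":{"type":"array","items":{"type":"array"}},"grip_force":{"type":"number"}},"required":["rows"]}

```bash
mkdir -p pics; python3 - <<'E'
from workcell import manip
import cv2,numpy as np
s=manip.observe();print({k:np.round(v,3).tolist() for k,v in s.items()})
for n in("scene","side"):
    d=manip.get_image(n);cv2.imwrite(f"pics/{n}0.png",d["img"][:,:,::-1])
    print(n,d["camera_matrix"],d["distortion"],d["R"],d["t"])
E
```

```text
{'clock': 0.0, 'joint_pos': [1.006, 0.159, 1.598, -0.0, 1.386, -0.21], 'dq': [0.001, 0.001, -0.001, -0.001, -0.001, -0.001], 'joint_torque': [0.001, -38.555, -32.212, 0.07, 0.038, -0.0], 'position': [0.199, 0.539, 0.214], 'tcp_rot': [0.176, 0.984, -0.001, -0.0], 'wrist_force': [-0.438, -0.129, 0.533], 'torque': [0.043, 0.008, -0.022], 'width': 0.092}
scene [[402.53115623   0.         315.71990348]
 [  0.         402.53115623 201.05628932]
 [  0.           0.           1.        ]] [-0.05764554  0.          0.          0.          0.        ] [[-0.19647353  0.98050082 -0.00403785]
 [ 0.76768873  0.15126565 -0.62271399]
 [-0.60996079 -0.12544663 -0.78243912]] [ 0.16055792 -0.36353418  1.6500071 ]
side [[478.992096     0.         319.6826955 ]
 [  0.         478.992096   203.71581548]
 [  0.           0.           1.        ]] [-0.08479284  0.          0.          0.          0.        ] [[-0.98358498 -0.17945548  0.01887622]
 [-0.11022306  0.51469047 -0.85026149]
 [ 0.14286867 -0.83838503 -0.52602195]] [0.55726629 0.16040555 1.40592666]
```

View pics/scene0.png

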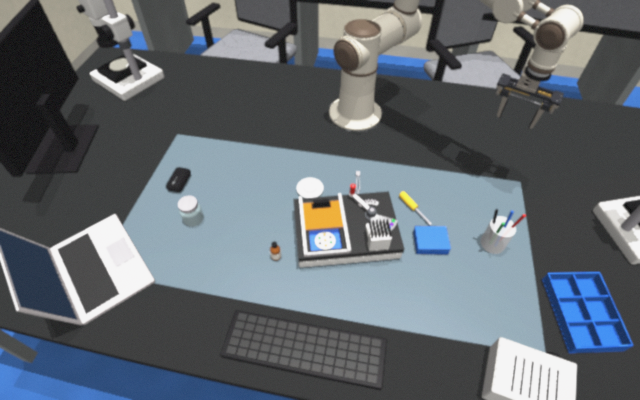

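View pics/side0.png

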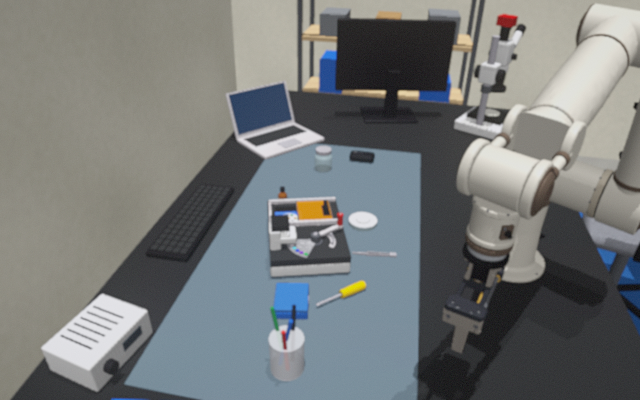

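The scene view shows the base at about px (295–402, 192–265). The cover is open with its black grip near (320,204), and the red knob is near (353,188), next to the tweezers at (358,178). The dish is at (310,187). The side view agrees, with the knob at (340,218) and the base at (268–349, 198–273). I'll enlarge both next.

```bash
cat > h.py <<'E'
from workcell import manip
import cv2,numpy as np
from scipy.spatial.transform import Rotation as Rn
def cam(n):
    s=manip.observe();d=manip.get_image(n)
    if n=="wrist":
        T=np.eye(4);T[:3,:3]=Rn.from_quat(s["tcp_rot"]).as_matrix();T[:3,3]=s["position"]
        W=T@np.array(d["tool_from_camera"]);d["R"]=W[:3,:3].T;d["t"]=-W[:3,:3].T@W[:3,3]
    return d
def ray(d,uv):
    p=cv2.undistortPoints(np.array(uv,float).reshape(-1,1,2),d["camera_matrix"],np.array(d["distortion"])).reshape(-1,2)
    R=np.array(d["R"]);return -R.T@np.array(d["t"]),np.c_[p,np.ones(len(p))]@R
def onz(d,uv,z):
    o,r=ray(d,uv);return o+r*((z-o[2])/r[:,2])[:,None]
E
python3 - <<'E'
import cv2,numpy as np
a=cv2.imread("pics/scene0.png")[165:270,283:413];b=cv2.imread("pics/side0.png")[180:280,260:360]
f=lambda i,s:cv2.resize(i,None,fx=s,fy=s,interpolation=cv2.INTER_CUBIC)
A=f(a,3.4);B=f(b,3.5);h=max(A.shape[0],B.shape[0])
p=lambda i:cv2.copyMakeBorder(i,0,h-i.shape[0],0,0,0)
o=np.hstack([p(A),p(B)]);print(A.shape,o.shape);cv2.imwrite("pics/c0.png",o)
E
```

```text
(357, 442, 3) (357, 792, 3)
```

View pics/c0.png

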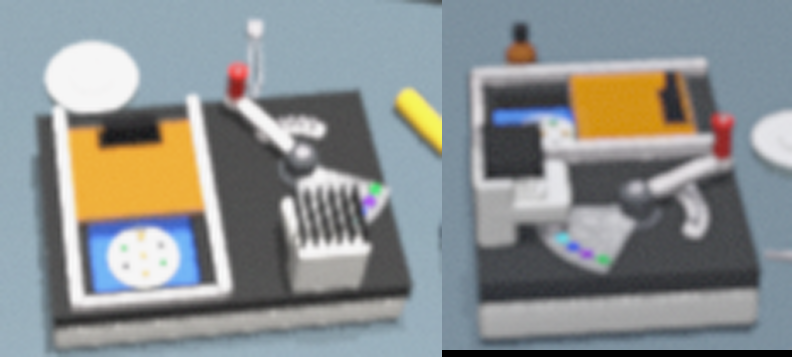

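The enlarged view shows the base top corners in crop pixels at (38,116), (360,92), (410,285) and (55,312). It also shows the grip bar at (130,132) and the red knob from (238,66) to (236,97).

```bash
python3 - <<'E'
from h import *
d=cam("scene")
c=np.array([[38,116],[360,92],[410,285],[55,312]])/3.4+[283,165]
P=onz(d,c,0.065)[:,:2];print(P.round(4))
L=np.array([[-.11,-.155],[-.11,.155],[.11,.155],[.11,-.155]])
ctr=P.mean(0);H=(P-ctr).T@L
th=np.arctan2(H[1,0]-H[0,1],H[0,0]+H[1,1]);R=np.array([[np.cos(th),-np.sin(th)],[np.sin(th),np.cos(th)]])
print("ctr",ctr,"yaw",np.degrees(th),"res",((P-ctr)@R-L).round(4).tolist())
g=onz(d,np.array([[130,122]])/3.4+[283,165],.097)[:,:2];print("grip local",(g-ctr)@R,g)
k=onz(d,np.array([[237,67]])/3.4+[283,165],.124)[:,:2];print("knob local",(k-ctr)@R,k)
h=cv2.cvtColor(d["img"],cv2.COLOR_RGB2HSV)
m=cv2.inRange(h,(0,0,190),(180,60,255));n,_,st,ce=cv2.connectedComponentsWithStats(m[160:210,285:380])
for i in range(1,n):
    if st[i,4]>15:q=ce[i]+[285,160];print(st[i],q,onz(d,[q],.012))
w=cam("wrist");print(w["camera_matrix"],w["tool_from_camera"])
E
```

```text
[[ 0.5428 -0.1248]
 [ 0.455   0.1692]
 [ 0.662   0.2298]
 [ 0.7464 -0.0623]]
ctr [0.60153958 0.05299217] yaw 16.4844449187061 res [[0.0032, 0.0012], [0.0025, -0.002], [-0.0019, -0.0026], [-0.0038, 0.0034]]
grip local [[-0.06623327 -0.07131671]] [[ 0.55826518 -0.03418722]]
knob local [[-0.09937671  0.02946081]] [[0.49788792 0.0530434 ]]
[71 10  5  6 27] [357.92592593 172.40740741] [[0.33969001 0.0570277  0.012     ]]
[ 10  16  30  34 551] [308.82758621 188.12522686] [[ 0.44490239 -0.09868071  0.012     ]]
[72 18  4 15 26] [359.         185.46153846] [[0.39962546 0.06872251 0.012     ]]
[52 32  7 18 67] [340.34328358 200.11940299] [[0.47607062 0.01582641 0.012     ]]
[ 68  34  25  15 130] [364.46923077 201.27692308] [[0.46536472 0.09578648 0.012     ]]
[[353.39285931   0.         317.49923266]
 [  0.         353.39285931 203.33965135]
 [  0.           0.           1.        ]] [[ 2.06028186e-04 -9.66488035e-01 -2.56711580e-01  7.26938695e-02]
 [ 9.99999827e-01  3.40490126e-04 -4.79337482e-04 -9.77423914e-04]
 [ 5.50681700e-04 -2.56711437e-01  9.66487938e-01 -1.70160037e-01]
 [ 0.00000000e+00  0.00000000e+00  0.00000000e+00  1.00000000e+00]]
```

Emit:
{"fn": "jog_arm", "kwargs": {"rows": [[[-31.7, -27, 0], [0, 0, 0], 255], [[-31.7, -27, 0], [0, 0, 0], 255], [[-31.7, -27, 0], [0, 0, 0], 255], [[-31.7, -27, 0], [0, 0, 0], 255], [[-31.7, -27, 0], [0, 0, 0], 255], [[-31.7, -27, 0], [0, 0, 0], 255], [[-31.7, -27, 0], [0, 0, 0], 255], [[-31.7, -27, 0], [0, 0, 0], 255], [[-31.7, -27, 0], [0, 0, 0], 255], [[-31.7, -27, 0], [0, 0, 0], 255]], "grip_force": 20}}

```text
clock: 1.03
position: [0.4037, 0.174, 0.2147]
tcp_rot: [0.176, 0.984, 0.0, 0.0]
wrist_force: [1.7, 0.3, 0.3]
width: 0.0279
```

Emit:
{"fn": "jog_arm", "kwargs": {"rows": [[[-31.7, -27, 0], [0, 0, 0], 255], [[-31.7, -27, 0], [0, 0, 0], 255], [[-31.7, -27, 0], [0, 0, 0], 255], [[-31.7, -27, 0], [0, 0, 0], 255], [[-31.7, -27, 0], [0, 0, 0], 255], [[-31.7, -27, 0], [0, 0, 0], 255], [[0, 0, 0], [0, 0, -7], 255], [[0, 0, 0], [0, 0, -7], 255], [[0, 0, 0], [0, 0, -7], 255], [[0, 0, 0], [0, 0, -7], 255]]}}

```text
clock: 1.87
position: [0.5252, -0.0425, 0.2142]
tcp_rot: [-0.07, 0.998, 0.0, -0.0]
wrist_force: [-0.7, 0.1, 0.9]
width: 0.0007
```

Emit:
{"fn": "jog_arm", "kwargs": {"rows": [[[0, 0, 0], [0, 0, -7], 255], [[0, 0, 0], [0, 0, -1.7], 255], [[0, 0, 0], [0, 0, 0], 255], [[0, 0, 0], [0, 0, 0], 255], [[0, 0, 0], [0, 0, 0], 255], [[0, 0, 0], [0, 0, 0], 255], [[0, 0, 0], [0, 0, 0], 255], [[0, 0, 0], [0, 0, 0], 255], [[0, 0, 0], [0, 0, 0], 255], [[0, 0, 0], [0, 0, 0], 255]]}}

```text
clock: 2.7
position: [0.5253, -0.0421, 0.2146]
tcp_rot: [-0.142, 0.99, -0.0, 0.0]
wrist_force: [-0.3, 0.2, -0.1]
width: 0.0008
```

```bash
python3 - <<'E'
from h import *
d=cam("wrist");np.save("w1.npy",d,allow_pickle=True);cv2.imwrite("pics/w1.png",d["img"][:,:,::-1])
s=manip.observe();print(s["clock"],s["position"],s["tcp_rot"],s["wrist_force"],s["width"])
E
```

```text
2.75 [ 0.52530379 -0.04212894  0.2145891 ] [-1.42350579e-01  9.89816302e-01 -8.15182503e-06 -2.27840721e-06] [-0.03164937  0.16095047 -0.04091706] 0.0005409413549124117
```

View pics/w1.png

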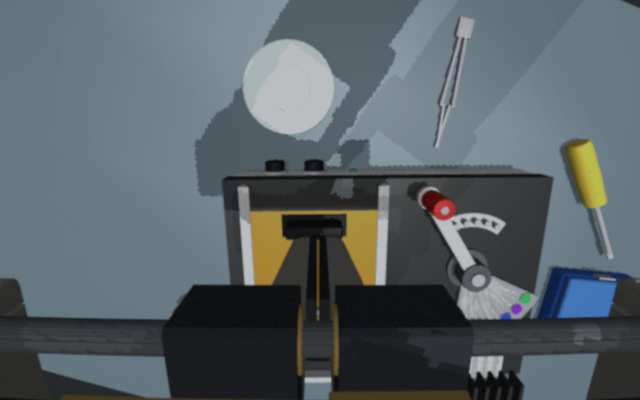

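The wrist view shows the base's front corners at (222,178) and (551,177), the grip bar at x 283–346 and y about 215–236, and the knob top at (444,211). The pivot hub is at (478,279). The closed fingers are centred at x about 318.

```bash
python3 - <<'E'
from h import *
d=np.load("w1.npy",allow_pickle=True).item()
P=onz(d,[[222,178],[551,177]],.065)[:,:2];v=P[1]-P[0];th=np.arctan2(-v[0],v[1]);print(P,np.linalg.norm(v),np.degrees(th))
R=np.array([[np.cos(th),-np.sin(th)],[np.sin(th),np.cos(th)]]);ctr=P.mean(0)+R@[.11,0];print("ctr",ctr)
for n,uv,z in(("bar front top",[[283,215],[346,215]],.097),("bar back top",[[283,222],[346,222]],.097),("rails",[[243,186],[384,186]],.079),("hub",[[478,279]],.1)):
    print(n,((onz(d,uv,z)[:,:2]-ctr)@R).round(4).tolist())
h=cv2.cvtColor(d["img"],cv2.COLOR_RGB2HSV);m=cv2.inRange(h,(0,150,100),(8,255,255))|cv2.inRange(h,(172,150,100),(180,255,255))
ys,xs=np.nonzero(m[180:230,410:470]);print("red",xs.min()+410,xs.max()+410,ys.min()+180,ys.max()+180)
k=onz(d,[[444,211]],.124)[:,:2];kl=((k-ctr)@R)[0];print("knob",k,kl,"ang",.6+np.arctan2(kl[1]-.08,-(kl[0]+.02)),np.hypot(kl[0]+.02,kl[1]-.08))
o=np.array(manip.observe()["position"][:2]);print("tcp local",(o-ctr)@R)
E
```

```text
[[ 0.53829975 -0.13067368]
 [ 0.45045115  0.16327701]] 0.30679698160091873 16.639033158204093
ctr [0.5997695 0.0477992]
bar front top [[-0.0838, -0.0948], [-0.0836, -0.0412]]
bar back top [[-0.0776, -0.095], [-0.0773, -0.0411]]
rails [[-0.1053, -0.1313], [-0.1048, -0.0065]]
hub [[-0.0241, 0.0779]]
red 433 454 199 219
knob [[0.49994028 0.05169186]] [-0.09453451  0.03231489] ang 0.030848388039124375 0.08848312219962481
tcp local [-0.09709779 -0.06484005]
```

Emit:
{"fn": "jog_arm", "kwargs": {"rows": [[[20, -5, 0], [0, 0, 0], 255], [[0, 0, 30], [0, 0, 0], 255], [[0, 0, 35], [0, 0, 0], 255], [[0, 0, 35], [0, 0, 0], 255], [[0, 0, 20], [0, 0, 0], 255], [[0, 0, 11], [0, 0, 0], 255], [[0, 0, 0], [0, 0, 0], 255], [[0, 0, 0], [0, 0, 0], 255], [[-5, 0, 0], [0, 0, 0], 255], [[-5, 0, 0], [0, 0, 0], 255]]}}

```text
clock: 3.58
position: [0.5191, -0.0502, 0.0857]
tcp_rot: [-0.142, 0.99, -0.001, 0.002]
wrist_force: [0.9, -0.4, 0.5]
width: 0.0003
```

Emit:
{"fn": "jog_arm", "kwargs": {"rows": [[[-8, 0, 0], [0, 0, 0], 255], [[-8, 0, 0], [0, 0, 0], 255], [[-8, 0, 0], [0, 0, 0], 255], [[-8, 0, 0], [0, 0, 0], 255], [[-8, 0, 0], [0, 0, 0], 255], [[-8, 0, 0], [0, 0, 0], 255], [[-8, 0, 0], [0, 0, 0], 255], [[-8, 0, 0], [0, 0, 0], 255], [[-4, 0, 0], [0, 0, 0], 255], [[-2, 0, 0], [0, 0, 0], 255]]}}

```text
clock: 4.42
position: [0.5847, -0.0297, 0.0834]
tcp_rot: [-0.143, 0.99, 0.0, -0.0]
wrist_force: [-1.9, 0.4, 0.8]
width: 0.0003
```

Emit:
{"fn": "jog_arm", "kwargs": {"rows": [[[-4, 0, 0], [0, 0, 0], 255], [[-4, 0, 0], [0, 0, 0], 255], [[-4, 0, 0], [0, 0, 0], 255], [[-3, 0, 0], [0, 0, 0], 255], [[-2, 0, 0], [0, 0, 0], 255], [[-2, 0, 0], [0, 0, 0], 255], [[-1, 0, 0], [0, 0, 0], 255], [[-1, 0, 0], [0, 0, 0], 255], [[-1, 0, 0], [0, 0, 0], 255], [[-1, 0, 0], [0, 0, 0], 255]]}}

```text
clock: 5.25
position: [0.6063, -0.0236, 0.0836]
tcp_rot: [-0.142, 0.99, -0.0, -0.0]
wrist_force: [-1.9, 0.6, -0.4]
width: 0.0004
```

Emit:
{"fn": "jog_arm", "kwargs": {"rows": [[[-0.5, 0, 0], [0, 0, 0], 255], [[-0.5, 0, 0], [0, 0, 0], 255], [[-0.5, 0, 0], [0, 0, 0], 255], [[-0.5, 0, 0], [0, 0, 0], 255], [[-0.5, 0, 0], [0, 0, 0], 255], [[-0.5, 0, 0], [0, 0, 0], 255], [[-0.5, 0, 0], [0, 0, 0], 255], [[-0.5, 0, 0], [0, 0, 0], 255], [[0, 0, 0], [0, 0, 0], 255], [[0, 0, 0], [0, 0, 0], 255]]}}

```text
clock: 6.08
position: [0.6103, -0.0225, 0.0837]
tcp_rot: [-0.142, 0.99, -0.0, 0.0]
wrist_force: [-2.6, 0.2, -1.0]
width: 0.0005
```

Emit:
{"fn": "jog_arm", "kwargs": {"rows": [[[-0.5, 0, 0], [0, 0, 0], 255], [[-0.5, 0, 0], [0, 0, 0], 255], [[-0.5, 0, 0], [0, 0, 0], 255], [[-0.5, 0, 0], [0, 0, 0], 255], [[-0.5, 0, 0], [0, 0, 0], 255], [[-0.5, 0, 0], [0, 0, 0], 255], [[0, 0, 0], [0, 0, 0], 255], [[0, 0, 0], [0, 0, 0], 255], [[0, 0, 0], [0, 0, 0], 255], [[0, 0, 0], [0, 0, 0], 255]]}}

```text
clock: 6.92
position: [0.6132, -0.0216, 0.0837]
tcp_rot: [-0.142, 0.99, -0.0, 0.0]
wrist_force: [0.4, -0.2, -0.5]
width: 0.0008
```

Emit:
{"fn": "jog_arm", "kwargs": {"rows": [[[-0.5, 0, 0], [0, 0, 0], 255], [[-0.5, 0, 0], [0, 0, 0], 255], [[-0.5, 0, 0], [0, 0, 0], 255], [[-0.5, 0, 0], [0, 0, 0], 255], [[-0.5, 0, 0], [0, 0, 0], 255], [[-0.5, 0, 0], [0, 0, 0], 255], [[0, 0, 0], [0, 0, 0], 255], [[0, 0, 0], [0, 0, 0], 255], [[0, 0, 0], [0, 0, 0], 255], [[0, 0, 0], [0, 0, 0], 255]]}}

```text
clock: 7.75
position: [0.6161, -0.0207, 0.0837]
tcp_rot: [-0.142, 0.99, -0.0, 0.0]
wrist_force: [-0.1, -0.7, 0.2]
width: 0.0007
```

Emit:
{"fn": "jog_arm", "kwargs": {"rows": [[[-0.5, 0, 0], [0, 0, 0], 255], [[-0.5, 0, 0], [0, 0, 0], 255], [[-0.5, 0, 0], [0, 0, 0], 255], [[-0.5, 0, 0], [0, 0, 0], 255], [[-0.5, 0, 0], [0, 0, 0], 255], [[-0.5, 0, 0], [0, 0, 0], 255], [[-0.5, 0, 0], [0, 0, 0], 255], [[-0.5, 0, 0], [0, 0, 0], 255], [[-0.5, 0, 0], [0, 0, 0], 255], [[-0.5, 0, 0], [0, 0, 0], 255]]}}

```text
clock: 8.58
position: [0.6166, -0.0205, 0.0836]
tcp_rot: [-0.143, 0.99, -0.0, -0.006]
wrist_force: [-18.8, -4.5, 13.0]
width: 0.0008
```

The force rose to about 19 N with no further travel, so the cover is against its stop. I'll back off, rise, and hover over the knob.

Emit:
{"fn": "jog_arm", "kwargs": {"rows": [[[10, 0, 0], [0, 0, 0], 255], [[10, 0, 0], [0, 0, 0], 255], [[0, 0, -40], [0, 0, 0], 255], [[0, 0, -40], [0, 0, 0], 255], [[0, 0, -40], [0, 0, 0], 130], [[19, 25.75, 0], [0, 0, 0], 130], [[19, 25.75, 0], [0, 0, 0], 130], [[19, 25.75, 0], [0, 0, 0], 130], [[19, 25.75, 0], [0, 0, 0], 130], [[0, 0, 0], [0, 0, 0], 130]]}}

```text
clock: 9.42
position: [0.4962, 0.0556, 0.2031]
tcp_rot: [-0.144, 0.99, 0.001, -0.001]
wrist_force: [0.0, 0.0, 0.6]
width: 0.0385
```

```bash
python3 - <<'E'
from h import *
d=cam("wrist");np.save("w2.npy",d,allow_pickle=True);cv2.imwrite("pics/w2.png",d["img"][:,:,::-1])
s=manip.observe();print(s["clock"],s["position"],s["tcp_rot"],s["wrist_force"],s["width"])
E
```

```text
9.4667 [0.4983601  0.054034   0.20361791] [-1.43544776e-01  9.89643711e-01  1.64566583e-04  4.43122584e-04] [-0.52621175 -0.25544566  0.32893131] 0.04254684754782398
```

View pics/w2.png

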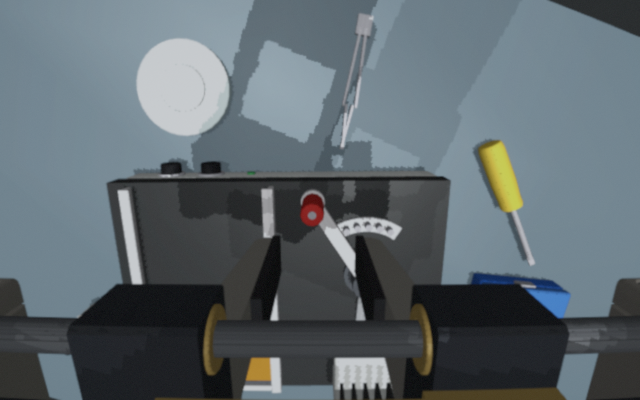

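The knob top is at (312,215), and the base's front corners are at (109,182) and (449,178). The well area in front of the cover is empty and the amber now lies at the back, near (258,370), as expected for a shut cover.

```bash
python3 - <<'E'
from h import *
d=np.load("w2.npy",allow_pickle=True).item()
P=onz(d,[[109,182],[449,178]],.065)[:,:2];v=P[1]-P[0];th=np.arctan2(-v[0],v[1])
R=np.array([[np.cos(th),-np.sin(th)],[np.sin(th),np.cos(th)]]);ctr=P.mean(0)+R@[.11,0];print("ctr",ctr,np.degrees(th),np.linalg.norm(v))
k=onz(d,[[312,215]],.124)[0,:2];kl=R.T@(k-ctr);print("knob",k,kl,"ang",.6+np.arctan2(kl[1]-.08,-(kl[0]+.02)),np.hypot(kl[0]+.02,kl[1]-.08))
s=manip.observe();T=Rn.from_quat(s["tcp_rot"]).as_matrix();print("tool shift mm",T.T@(np.r_[k,.094]-s["position"])*1000,s["position"],s["width"])
E
```

```text
ctr [0.59874166 0.05017519] 17.171577773643133 0.3053593201357932
knob [0.49908768 0.05190134] [-0.09470228  0.03107047] ang 0.020122186136406373 0.08930021895541979
tool shift mm [ 9.64557024e-03 -2.27324709e+00  1.09617496e+02] [0.4983601  0.054034   0.20361791] 0.04254684754782398
```

Emit:
{"fn": "jog_arm", "kwargs": {"rows": [[[0, 0, 30], [0, 0, 0], 130], [[0, 0, 30], [0, 0, 0], 130], [[0, 0, 25], [0, 0, 0], 130], [[0, 0, 15], [0, 0, 0], 130], [[0, 0, 8], [0, 0, 0], 130], [[0, 0, 0], [0, 0, 0], 130], [[0, 0, 0], [0, 0, 0], 130], [[0, 0, 0], [0, 0, 0], 130], [[0, 0, 0], [0, 0, 0], 130], [[0, 0, 0], [0, 0, 0], 130]]}}

```text
clock: 10.3
position: [0.5006, 0.0523, 0.0969]
tcp_rot: [-0.142, 0.99, -0.0, 0.001]
wrist_force: [0.1, 0.1, 0.1]
width: 0.0452
```

Emit:
{"fn": "jog_arm", "kwargs": {"rows": [[[0, 0, 0], [0, 0, 0], 150], [[0, 0, 0], [0, 0, 0], 165], [[0, 0, 0], [0, 0, 0], 180], [[0, 0, 0], [0, 0, 0], 190], [[0, 0, 0], [0, 0, 0], 200], [[0, 0, 0], [0, 0, 0], 210], [[0, 0, 0], [0, 0, 0], 220], [[0, 0, 0], [0, 0, 0], 230], [[0, 0, 0], [0, 0, 0], 255], [[0, 0, 0], [0, 0, 0], 255]], "grip_force": 25}}

```text
clock: 11.13
position: [0.4995, 0.0525, 0.0956]
tcp_rot: [-0.142, 0.99, 0.0, -0.0]
wrist_force: [-1.0, -0.1, -0.4]
width: 0.0171
```

Emit:
{"fn": "jog_arm", "kwargs": {"rows": [[[0, 0, 0], [0, 0, 0], 255], [[0, 0, 0], [0, 0, 0], 255], [[0, 0, 0], [0, 0, 0], 255], [[0, 0, 0], [0, 0, 0], 255], [[0, 0, 0], [0, 0, 0], 255], [[0, 0, 0], [0, 0, 0], 255], [[0, 0, 0], [0, 0, 0], 255], [[0, 0, 0], [0, 0, 0], 255], [[0, 0, 0], [0, 0, 0], 255], [[0, 0, 0], [0, 0, 0], 255]]}}

```text
clock: 11.97
position: [0.4996, 0.0525, 0.0956]
tcp_rot: [-0.142, 0.99, -0.0, -0.0]
wrist_force: [-1.4, 0.4, 1.2]
width: 0.0173
```

Emit:
{"fn": "jog_arm", "kwargs": {"rows": [[[0.48, 0.77, 0], [0, 0, 0], 255], [[0.48, 0.77, 0], [0, 0, 0], 255], [[0.48, 0.77, 0], [0, 0, 0], 255], [[0.48, 0.77, 0], [0, 0, 0], 255], [[0, 0, 0], [0, 0, 0], 255], [[0, 0, 0], [0, 0, 0], 255], [[0, 0, 0], [0, 0, 0], 255], [[0, 0, 0], [0, 0, 0], 255], [[0, 0, 0], [0, 0, 0], 255], [[0, 0, 0], [0, 0, 0], 255]]}}

```text
clock: 12.8
position: [0.4968, 0.0549, 0.0956]
tcp_rot: [-0.142, 0.99, 0.0, -0.0]
wrist_force: [-1.5, -0.7, 1.3]
width: 0.0173
```

Emit:
{"fn": "jog_arm", "kwargs": {"rows": [[[0.45, 0.78, 0], [0, 0, 0], 255], [[0.45, 0.78, 0], [0, 0, 0], 255], [[0.45, 0.78, 0], [0, 0, 0], 255], [[0.45, 0.78, 0], [0, 0, 0], 255], [[0, 0, 0], [0, 0, 0], 255], [[0, 0, 0], [0, 0, 0], 255], [[0, 0, 0], [0, 0, 0], 255], [[0, 0, 0], [0, 0, 0], 255], [[0, 0, 0], [0, 0, 0], 255], [[0, 0, 0], [0, 0, 0], 255]]}}

```text
clock: 13.63
position: [0.4943, 0.0574, 0.0956]
tcp_rot: [-0.142, 0.99, 0.0, -0.0]
wrist_force: [-0.6, -0.1, 0.0]
width: 0.017
```

Emit:
{"fn": "jog_arm", "kwargs": {"rows": [[[0.42, 0.8, 0], [0, 0, 0], 255], [[0.42, 0.8, 0], [0, 0, 0], 255], [[0.42, 0.8, 0], [0, 0, 0], 255], [[0.42, 0.8, 0], [0, 0, 0], 255], [[0, 0, 0], [0, 0, 0], 255], [[0, 0, 0], [0, 0, 0], 255], [[0, 0, 0], [0, 0, 0], 255], [[0, 0, 0], [0, 0, 0], 255], [[0, 0, 0], [0, 0, 0], 255], [[0, 0, 0], [0, 0, 0], 255]]}}

```text
clock: 14.47
position: [0.4919, 0.0599, 0.0956]
tcp_rot: [-0.142, 0.99, -0.0, 0.0]
wrist_force: [2.1, -2.6, -0.8]
width: 0.0174
```

Emit:
{"fn": "jog_arm", "kwargs": {"rows": [[[0.38, 0.81, 0], [0, 0, 0], 255], [[0.38, 0.81, 0], [0, 0, 0], 255], [[0.38, 0.81, 0], [0, 0, 0], 255], [[0.38, 0.81, 0], [0, 0, 0], 255], [[0, 0, 0], [0, 0, 0], 255], [[0, 0, 0], [0, 0, 0], 255], [[0, 0, 0], [0, 0, 0], 255], [[0, 0, 0], [0, 0, 0], 255], [[0, 0, 0], [0, 0, 0], 255], [[0, 0, 0], [0, 0, 0], 255]]}}

```text
clock: 15.3
position: [0.4902, 0.0618, 0.0957]
tcp_rot: [-0.142, 0.99, -0.001, 0.001]
wrist_force: [3.2, -6.7, -4.2]
width: 0.0174
```

Emit:
{"fn": "jog_arm", "kwargs": {"rows": [[[0.35, 0.83, 0], [0, 0, 0], 255], [[0.35, 0.83, 0], [0, 0, 0], 255], [[0.35, 0.83, 0], [0, 0, 0], 255], [[0.35, 0.83, 0], [0, 0, 0], 255], [[0, 0, 0], [0, 0, 0], 255], [[0, 0, 0], [0, 0, 0], 255], [[0, 0, 0], [0, 0, 0], 255], [[0, 0, 0], [0, 0, 0], 255], [[0, 0, 0], [0, 0, 0], 255], [[0, 0, 0], [0, 0, 0], 255]]}}

```text
clock: 16.13
position: [0.487, 0.0656, 0.0956]
tcp_rot: [-0.142, 0.99, 0.0, -0.0]
wrist_force: [0.5, -1.9, 0.3]
width: 0.0171
```

Emit:
{"fn": "jog_arm", "kwargs": {"rows": [[[0.32, 0.84, 0], [0, 0, 0], 255], [[0.32, 0.84, 0], [0, 0, 0], 255], [[0.32, 0.84, 0], [0, 0, 0], 255], [[0.32, 0.84, 0], [0, 0, 0], 255], [[0, 0, 0], [0, 0, 0], 255], [[0, 0, 0], [0, 0, 0], 255], [[0, 0, 0], [0, 0, 0], 255], [[0, 0, 0], [0, 0, 0], 255], [[0, 0, 0], [0, 0, 0], 255], [[0, 0, 0], [0, 0, 0], 255]]}}

```text
clock: 16.97
position: [0.4848, 0.0685, 0.0956]
tcp_rot: [-0.142, 0.99, 0.0, -0.0]
wrist_force: [1.0, 0.8, 0.2]
width: 0.0176
```

Emit:
{"fn": "jog_arm", "kwargs": {"rows": [[[0.28, 0.85, 0], [0, 0, 0], 255], [[0.28, 0.85, 0], [0, 0, 0], 255], [[0.28, 0.85, 0], [0, 0, 0], 255], [[0.28, 0.85, 0], [0, 0, 0], 255], [[0, 0, 0], [0, 0, 0], 255], [[0, 0, 0], [0, 0, 0], 255], [[0, 0, 0], [0, 0, 0], 255], [[0, 0, 0], [0, 0, 0], 255], [[0, 0, 0], [0, 0, 0], 255], [[0, 0, 0], [0, 0, 0], 255]]}}

```text
clock: 17.8
position: [0.483, 0.0712, 0.0956]
tcp_rot: [-0.142, 0.99, -0.0, 0.0]
wrist_force: [2.8, -1.3, -0.5]
width: 0.0172
```

Emit:
{"fn": "jog_arm", "kwargs": {"rows": [[[0.25, 0.87, 0], [0, 0, 0], 255], [[0.25, 0.87, 0], [0, 0, 0], 255], [[0.25, 0.87, 0], [0, 0, 0], 255], [[0.25, 0.87, 0], [0, 0, 0], 255], [[0, 0, 0], [0, 0, 0], 255], [[0, 0, 0], [0, 0, 0], 255], [[0, 0, 0], [0, 0, 0], 255], [[0, 0, 0], [0, 0, 0], 255], [[0, 0, 0], [0, 0, 0], 255], [[0, 0, 0], [0, 0, 0], 255]]}}

```text
clock: 18.63
position: [0.4811, 0.0742, 0.0957]
tcp_rot: [-0.142, 0.99, -0.0, 0.0]
wrist_force: [4.1, -3.9, -2.0]
width: 0.0175
```

Emit:
{"fn": "jog_arm", "kwargs": {"rows": [[[0.21, 0.88, 0], [0, 0, 0], 255], [[0.21, 0.88, 0], [0, 0, 0], 255], [[0.21, 0.88, 0], [0, 0, 0], 255], [[0.21, 0.88, 0], [0, 0, 0], 255], [[0, 0, 0], [0, 0, 0], 255], [[0, 0, 0], [0, 0, 0], 255], [[0, 0, 0], [0, 0, 0], 255], [[0, 0, 0], [0, 0, 0], 255], [[0, 0, 0], [0, 0, 0], 255], [[0, 0, 0], [0, 0, 0], 255]]}}

```text
clock: 19.47
position: [0.4798, 0.0764, 0.0957]
tcp_rot: [-0.142, 0.99, -0.001, 0.001]
wrist_force: [6.1, -6.7, -3.7]
width: 0.0173
```

Emit:
{"fn": "jog_arm", "kwargs": {"rows": [[[0.18, 0.88, 0], [0, 0, 0], 255], [[0.18, 0.88, 0], [0, 0, 0], 255], [[0.18, 0.88, 0], [0, 0, 0], 255], [[0.18, 0.88, 0], [0, 0, 0], 255], [[0, 0, 0], [0, 0, 0], 255], [[0, 0, 0], [0, 0, 0], 255], [[0, 0, 0], [0, 0, 0], 255], [[0, 0, 0], [0, 0, 0], 255], [[0, 0, 0], [0, 0, 0], 255], [[0, 0, 0], [0, 0, 0], 255]]}}

```text
clock: 20.3
position: [0.4775, 0.0807, 0.0956]
tcp_rot: [-0.142, 0.99, 0.0, -0.0]
wrist_force: [3.0, -1.8, -0.9]
width: 0.0174
```

Emit:
{"fn": "jog_arm", "kwargs": {"rows": [[[0.14, 0.89, 0], [0, 0, 0], 255], [[0.14, 0.89, 0], [0, 0, 0], 255], [[0.14, 0.89, 0], [0, 0, 0], 255], [[0.14, 0.89, 0], [0, 0, 0], 255], [[0, 0, 0], [0, 0, 0], 255], [[0, 0, 0], [0, 0, 0], 255], [[0, 0, 0], [0, 0, 0], 255], [[0, 0, 0], [0, 0, 0], 255], [[0, 0, 0], [0, 0, 0], 255], [[0, 0, 0], [0, 0, 0], 255]]}}

```text
clock: 21.13
position: [0.4759, 0.0841, 0.0956]
tcp_rot: [-0.142, 0.99, 0.0, -0.0]
wrist_force: [2.3, -0.2, -0.7]
width: 0.0179
```

Emit:
{"fn": "jog_arm", "kwargs": {"rows": [[[0.11, 0.89, 0], [0, 0, 0], 255], [[0.11, 0.89, 0], [0, 0, 0], 255], [[0.11, 0.89, 0], [0, 0, 0], 255], [[0.11, 0.89, 0], [0, 0, 0], 255], [[0, 0, 0], [0, 0, 0], 255], [[0, 0, 0], [0, 0, 0], 255], [[0, 0, 0], [0, 0, 0], 255], [[0, 0, 0], [0, 0, 0], 255], [[0, 0, 0], [0, 0, 0], 255], [[0, 0, 0], [0, 0, 0], 255]]}}

```text
clock: 21.97
position: [0.4747, 0.087, 0.0956]
tcp_rot: [-0.142, 0.99, -0.0, 0.0]
wrist_force: [4.0, -2.3, -2.6]
width: 0.0172
```

Emit:
{"fn": "jog_arm", "kwargs": {"rows": [[[0.07, 0.9, 0], [0, 0, 0], 255], [[0.07, 0.9, 0], [0, 0, 0], 255], [[0.07, 0.9, 0], [0, 0, 0], 255], [[0.07, 0.9, 0], [0, 0, 0], 255], [[0, 0, 0], [0, 0, 0], 255], [[0, 0, 0], [0, 0, 0], 255], [[0, 0, 0], [0, 0, 0], 255], [[0, 0, 0], [0, 0, 0], 255], [[0, 0, 0], [0, 0, 0], 255], [[0, 0, 0], [0, 0, 0], 255]]}}

```text
clock: 22.8
position: [0.4734, 0.0901, 0.0956]
tcp_rot: [-0.142, 0.99, -0.0, 0.0]
wrist_force: [3.8, -3.9, -2.3]
width: 0.0174
```

Emit:
{"fn": "jog_arm", "kwargs": {"rows": [[[0.04, 0.9, 0], [0, 0, 0], 255], [[0.04, 0.9, 0], [0, 0, 0], 255], [[0.04, 0.9, 0], [0, 0, 0], 255], [[0.04, 0.9, 0], [0, 0, 0], 255], [[0, 0, 0], [0, 0, 0], 255], [[0, 0, 0], [0, 0, 0], 255], [[0, 0, 0], [0, 0, 0], 255], [[0, 0, 0], [0, 0, 0], 255], [[0, 0, 0], [0, 0, 0], 255], [[0, 0, 0], [0, 0, 0], 255]]}}

```text
clock: 23.63
position: [0.4726, 0.0925, 0.0957]
tcp_rot: [-0.142, 0.99, -0.001, 0.0]
wrist_force: [4.9, -7.3, -2.8]
width: 0.0176
```

Emit:
{"fn": "jog_arm", "kwargs": {"rows": [[[0, 0.9, 0], [0, 0, 0], 255], [[0, 0.9, 0], [0, 0, 0], 255], [[0, 0.9, 0], [0, 0, 0], 255], [[0, 0.9, 0], [0, 0, 0], 255], [[0, 0, 0], [0, 0, 0], 255], [[0, 0, 0], [0, 0, 0], 255], [[0, 0, 0], [0, 0, 0], 255], [[0, 0, 0], [0, 0, 0], 255], [[0, 0, 0], [0, 0, 0], 255], [[0, 0, 0], [0, 0, 0], 255]]}}

```text
clock: 24.47
position: [0.4714, 0.0966, 0.0957]
tcp_rot: [-0.142, 0.99, -0.001, 0.0]
wrist_force: [5.1, -5.9, -2.4]
width: 0.0171
```

Emit:
{"fn": "jog_arm", "kwargs": {"rows": [[[-0.03, 0.9, 0], [0, 0, 0], 255], [[-0.03, 0.9, 0], [0, 0, 0], 255], [[-0.03, 0.9, 0], [0, 0, 0], 255], [[-0.03, 0.9, 0], [0, 0, 0], 255], [[0, 0, 0], [0, 0, 0], 255], [[0, 0, 0], [0, 0, 0], 255], [[0, 0, 0], [0, 0, 0], 255], [[0, 0, 0], [0, 0, 0], 255], [[0, 0, 0], [0, 0, 0], 255], [[0, 0, 0], [0, 0, 0], 255]]}}

```text
clock: 25.3
position: [0.4704, 0.1005, 0.0956]
tcp_rot: [-0.142, 0.99, -0.0, 0.0]
wrist_force: [3.9, -3.9, -1.7]
width: 0.0174
```

Emit:
{"fn": "jog_arm", "kwargs": {"rows": [[[-0.07, 0.9, 0], [0, 0, 0], 255], [[-0.07, 0.9, 0], [0, 0, 0], 255], [[-0.07, 0.9, 0], [0, 0, 0], 255], [[0, 0, 0], [0, 0, 0], 255], [[0, 0, 0], [0, 0, 0], 255], [[0, 0, 0], [0, 0, 0], 255], [[0, 0, 0], [0, 0, 0], 255], [[0, 0, 0], [0, 0, 0], 255], [[0, 0, 0], [0, 0, 0], 255], [[0, 0, 0], [0, 0, 0], 255]]}}

```text
clock: 26.13
position: [0.4698, 0.103, 0.0956]
tcp_rot: [-0.142, 0.99, -0.001, 0.0]
wrist_force: [4.4, -4.6, -2.3]
width: 0.0174
```

Emit:
{"fn": "jog_arm", "kwargs": {"rows": [[[-0.1, 0.9, 0], [0, 0, 0], 255], [[-0.1, 0.9, 0], [0, 0, 0], 255], [[0, 0, 0], [0, 0, 0], 255], [[0, 0, 0], [0, 0, 0], 255], [[0, 0, 0], [0, 0, 0], 255], [[0, 0, 0], [0, 0, 0], 255], [[0, 0, 0], [0, 0, 0], 255], [[0, 0, 0], [0, 0, 0], 255], [[0, 0, 0], [0, 0, 0], 255], [[0, 0, 0], [0, 0, 0], 255]]}}

```text
clock: 26.97
position: [0.4695, 0.1046, 0.0956]
tcp_rot: [-0.142, 0.99, -0.001, 0.0]
wrist_force: [3.3, -4.6, -2.5]
width: 0.0176
```

```bash
python3 - <<'E'
from h import *
f=lambda i,s:cv2.resize(i,None,fx=s,fy=s,interpolation=cv2.INTER_CUBIC)
a=f(cam("scene")["img"][155:275,275:425],2.6);b=f(cam("side")["img"][180:280,255:365],3.12);w=f(cam("wrist")["img"],.42)
o=np.zeros((600,790,3),np.uint8);o[:a.shape[0],:a.shape[1]]=a;o[:b.shape[0],400:400+b.shape[1]]=b;o[320:320+w.shape[0],:w.shape[1]]=w
cv2.imwrite("pics/f.png",o[:,:,::-1]);s=manip.observe();print(s["clock"],s["position"],s["wrist_force"],s["width"])
E
```

```text
27.1167 [0.46953474 0.10458528 0.09563303] [ 4.36447697 -5.05606286 -3.00126805] 0.01722242228316369
```

View pics/f.png

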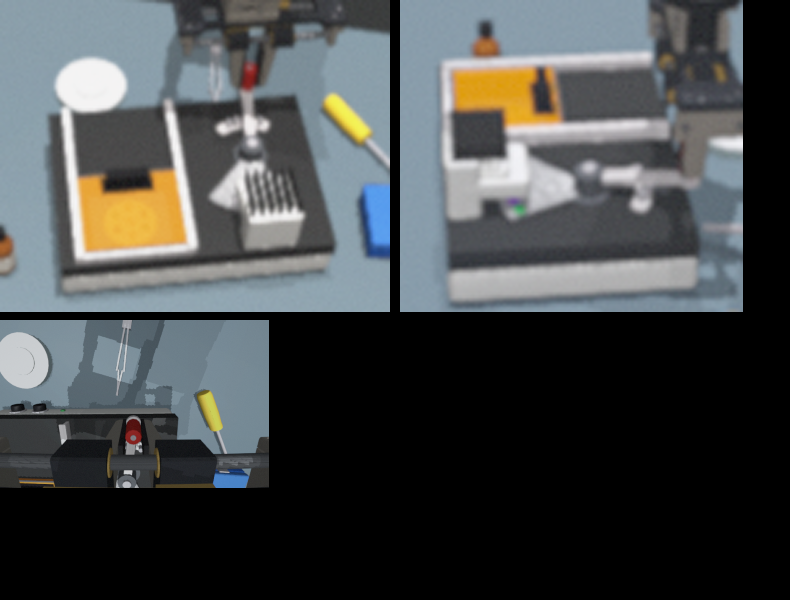

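The cover is fully shut with its amber over the specimen, and the dish, tweezers, screwdriver and box are undisturbed. The knob is held at about (132,437) in the wrist inset and the hub is at (126,484). I'll check the lever angle from those.

```bash
python3 - <<'E'
from h import *
d=cam("wrist");s=manip.observe();T=Rn.from_quat(s["tcp_rot"]).as_matrix();p=np.array(s["position"])
f=lambda uv,z:(onz(d,[uv],z)[0]-p)@T
h=f([300,390],.1);print("hub tool",h*1000,"knob tool",f([314,281],.124)*1000)
for piv in ((.5578,.1212),):
    dl=T.T@(np.r_[piv,p[2]]-p);print("piv tool",dl*1000)
for y in(h[1],dl[1]):print("angle from tcp",.6+np.arcsin(-y/.09))
E
```

```text
hub tool [-81.50634953 -10.48890951  -4.33451073] knob tool [  0.0670781   -2.00340282 -28.35798229]
piv tool [-8.93370259e+01 -8.96059308e+00  2.51833047e-02]
angle from tcp 0.7168088874504325
angle from tcp 0.6997273703487884
```

```bash
python3 - <<'E'
from workcell import manip
print(manip.job_done())
E
```

```text
the job is handed in; nothing more can be done
None
```

I slid the amber cover shut, then swung the filter lever to the third click. I handed the job in at about 27 s with the knob still gripped. The hand-in gives no verdict, so the checks below are my own.

- **Cover:** I pushed the grip bar with closed fingers until the force rose to about 19 N with no more travel, so it was on its stop. The last picture shows the amber over the specimen.
- **Lever:** On the way I felt three force peaks, 7 to 8 N, about 0.2 rad apart, and never a fourth. The push then settled near 6 N, as expected in the third click.
- **Lever angle:** Two estimates gave 0.70 and 0.72 rad against a nominal 0.72. The clicks came slightly early against the spec, so the true angle may be up to about 0.03 rad higher, still well short of the fourth pin's top at 0.82.
- **Rest of the bench:** The dish, tweezers, screwdriver, slide box and dropper look undisturbed in the last picture. I didn't re-check the pen cup, swab jar and mouse at the end; the arm only passed high above the bench.

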